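Load the clamp block so it holds the part-present pin in

ROBOT

A 6-joint arm with a two-finger parallel gripper is mounted at the origin on a cart in front of the work surface, level with it; the furniture and walls round the work are solid. World frame = base frame: x ahead of the robot, y to its left, z up, the work surface at z = 0. Lengths are in m, angles in rad, forces in N, time in s.
With the tool pointing down it reaches from about 0.35 to 0.975 m from the base axis. Payload 4.9 kg.
Tool frame: the origin (TCP) lies on the centre line of the jaws, within the pads' length; the fingertips stand 25 mm ahead of it and the grasp point (between the pads) lies 6 mm ahead of it; z points along the fingers, y is the line along which they close (so a half turn about z gives the same grasp; the last joint's range is limited). The gripper opens to 85 mm and grips with 20 to 120 N. Pads are 22 mm wide; open, the fingers measure 114 mm over their backs; the gripper's body (76 mm by 85 mm) begins 54 mm behind the grasp point. The pads swing forward as they close: fully open they stand 13 mm farther back than shut.
Start: joints at [-1.317, 0.053, 1.613, -0, 1.476, -0.119], TCP at [0.228, -0.582, 0.256] pointing down, gripper open.
Joint ranges: [-3.01, 3.01], [-1.01, 2.22], [0.06, 2.58], [-1.02, 4.17], [0.09, 2.62], [-3.14, 3.14]. Speed limits (rad/s): [2.57, 2.57, 3.14, 3.14, 3.14, 3.14].

INTERFACE

Orientations are given as a unit quaternion [w, x, y, z].
In Python, from plant import state, grab_frame, get_calibration, job gives the robot as it stands. The module is installed in compiled form; this text tells all that it offers.
- The arm moves only by the tool move_arm, never from a script. Its argument "targets" is a list that holds one entry, the list of rows, each a list of 5 numbers: the opening in per cent of the stroke, from 0 (shut) to 100 (fully open), then the shift along the tool's x, y, z as a fraction of full scale, then the turn about the tool's z as a fraction of full scale. A call has 1 to 5 rows; each row shifts and turns the commanded pose from where the row before left it, along the tool's axes as they then stand; what a row does not reach is not made up. Full scale, the value 1, is 0.6 m for a shift and 6 degrees for a turn. A row lasts 1/12 s, in which the tool goes at most 41.7 mm and 7.16 degrees, less where a joint would pass 70% of its speed; a pose out of reach is approached as far as the arm can. A call with a number of a shift or a turn outside -1 to 1 is refused whole. A call with a gripper value outside its range is refused whole. The fingers move at their own pace and stop on an object; the grip force is fixed at half the most. Time passes only in rows, so rows that do not move let the fingers close. It gives the time, the measured TCP pose, the force, the opening and the grip force at its end, in the units of the state.
- state(): the state, without advancing time (a new reading comes with each control period).
- grab_frame(name): name is "scene" or "top" or "wrist"; returns the picture (384x512x3 uint8, red, green, blue); there is no depth.
- get_calibration(name): a dict with "vertical_fov" (degrees; the focal length in pixels is half the picture's height over the tangent of half this angle, whatever the lens; pixels are square), "cx", "cy" (the principal point, pixels), "R" (3x3) and "t" (3): a world point X has camera coordinates R X + t. Camera axes: x right, y down, z forward; pixel columns grow to the right and rows downward; lengths in m; the calibration is good to about 2 mm. A picture is of the moment at which its call begins: read the wrist's pose just before it. get_calibration takes no time and is no camera call; for the wrist camera it gives the pose at the moment of the call.
- job.job_done(): hands the job in; it is judged then, once.
The state is a dict: "time": time; "joint_pos": joint angles; "joint_vel": joint speeds; "joint_efforts": joint torques, N m; "tool_pos": TCP position; "tool_rot": TCP orientation; "contact_force": force on the tool from outside, world axes, zero at the start; "ft_torque": the same for the moment, N m; "gripper_width": opening from 0.0 (shut) to 1.0 (fully open); "grasp_force": force on a finger pad.
Only numpy, scipy, OpenCV 4.12 (cv2) and the standard library are available. Lean on these libraries where they do the work, as an engineer would, in place of code of your own. Each camera call takes 0.05 s, during which the arm holds its last target. There are 200 camera calls.

TASK

Take the longer of the two aluminium blocks out of its cradle, stand it upright and let go of it on the bare bench, then take it again by its two broad sides. With it gently push the sprung sensing pin of the checking nest home, without ramming the switch, and lower the block behind the low end stop, so that it stays flat on the nest's bed between stop and switch, between the guide rails, holding the pin in by itself. Leave the shorter block where it is, in its cradle.

Things in the scene. Friction and masses are not known exactly. Their poses are not given: they have to be found in the camera images.
- long_block_mid (a point): Centre of the longer clamp block: plain loose aluminium cuboid 64 mm long (its x), 32 mm wide (its y), 50 mm high (its z, up), 0.2 to 0.35 kg; both ends and both sides are alike. It starts upright in one of two identical cradles (either one), its length along the cradle's, its ends projecting 2 mm beyond it; bench free beside the ends.
- short_block_mid (a point): Centre of the shorter block, in the other cradle: same look, 46 mm long, 32 mm wide, 50 mm high, too short to reach the pin. To be left alone.
- cradle_a: Cradle of the long block, dark steel, fixed. Origin: underside centre on the bench; x along the block's length. Floor 60 mm (x) by 76 mm (y), 10 mm thick; a 6 mm wall along each broad side of the block, 1.5 mm off it, tops 63 mm above the bench, 3 mm above the block: here the block can be taken only by its two ends.
- cradle_b: Cradle of the short block, same as the other.
- nest: Checking nest, fixed. Origin: underside centre on the bench, below the middle of the block's place; x along the bed towards the switch (the way the pin is pushed in), z up. Dark base plate 8 mm thick, x -71 to +83, y +-42 mm. Two guide rails on it: x -25 to +25 mm, y 20 to 29 mm either side, tops 20 mm above the bench.
- nest_place (a point): Nominal centre of the bed surface: 12 mm above the bench on the nest's centre line, axes as the nest's. The bed belongs to a carriage between the rails that also carries end stop and switch; it is bolted at an unmeasured place -14 to +14 mm along x from nominal and will not budge, so stop and switch must be felt or seen.
- nest_middle (a point): Point 18 mm above nest_place, same axes. Nominal x from here, all shifting with the carriage: low end stop from -48 to -34 mm, 38 mm wide, top 12 mm above the bed; rubber buffer, face at +34 mm; behind it the black switch housing, 40 mm wide, to +64 mm, top 50 mm above the bed. Stop and buffer face are always 68 mm apart, 4 mm more than the long block.
- pin (a joint): Sensing pin, 9 mm thick, round tip, on the centre line 30 mm above the bed; stands 10 mm out of the buffer's face. 0 = fully out, 0.010 m = tip flush with it. Its spring takes 1.5 N to start and 4 N to be flush; it comes out again unless held. Behind the stop the block holds it in by 6 to 10 mm.
- buffer (a joint): Stiff rubber buffer, 36 mm wide, 44 mm high, on the switch housing, round the pin; it is felt as a steep rise of force once the pin is flush. 0 = free; it gives 1 mm per 8 N. Squeezed by over 3.5 mm (28 N, plus 5 N of the pin) the switch is rammed.
Mind the look-alikes: they are no part of the job. Leave any blue look-alike of the part that bears long_block_mid alone.

How it is judged:
On the way:
1. the long block stands upright on the bare bench, let go (height (world z) of long_block_mid between 0.022 and 0.028 m and angle between long_block_mid's own z axis and vertical below 0.1 rad and contact force between long_block and the fingers below 0.05 N), for 0.2 s.
At the end, for the whole second after the job is handed in: The long block stands at rest, upright, flat on the nest's bed (within 2.5 mm) between stop and switch and between the rails (within 6 mm of the centre line), and by itself holds the sensing pin in by more than 4.5 mm; the short block is within 10 mm of where it was (value of joint pin above 0.0045 m and z of long_block_mid in the frame of nest between 0.0345 and 0.0395 m and y of long_block_mid in the frame of nest between -0.006 and 0.006 m and x of long_block_mid in the frame of nest between -0.02 and 0.02 m and angle between long_block_mid's own z axis and vertical below 0.06 rad and angle between the x axis of long_block_mid and the x axis of nest, either way round below 0.25 rad and linear speed of long_block below 0.01 m/s and distance of short_block_mid from where it was at the start of the episode below 0.01 m); the robot touches nothing.
It fails at once if the short block is disturbed (moved more than 20 mm) (distance of short_block_mid from where it was at the start of the episode above 0.02 m).
It fails at once if the switch is rammed (its buffer squeezed by more than 3.5 mm) (value of joint buffer above 0.0035 m).
It also fails if it takes over 54 s, if anything falls off the work surface, if the arm or the gripper's body presses on something with over 40 N, if the wrist force passes 120 N, or if a joint passes its speed limit or range.

## Working session

There is one attempt and no reset: what is moved stays moved. The work goes in short steps, Python scripts to look and compute and a tool call to move; the robot and the scene stay as the last step left them, time stands still between calls to the robot, and variables do not carry over. Pictures are saved under pics/ and viewed, at most 10 in all, crops included, and the job is handed in when it is done.

Besides the shell and the picture viewer there is one more tool, called by a JSON object that holds its "api" and its "payload". move_arm: Moves the arm, as the interface text tells. Shift numbers are shares of 0.6 m and turn numbers shares of 6 degrees, none past 1 either way. Its arguments: {"type":"object","properties":{"targets":{"type":"array"}},"required":["targets"]}

```bash
mkdir -p pics; cat > h.py <<'E'
import numpy as np, cv2
from plant import state, grab_frame, get_calibration, job
def cal(n):
    c=get_calibration(n); f=192/np.tan(np.radians(c["vertical_fov"])/2)
    return f,c["cx"],c["cy"],np.array(c["R"]),np.array(c["t"])
def ray(c,u,v,z):
    f,cx,cy,R,t=c; d=R.T@np.array([(u-cx)/f,(v-cy)/f,1]); o=-R.T@t
    return o+d*(z-o[2])/d[2]
def proj(c,X):
    f,cx,cy,R,t=c; p=R@np.array(X)+t; return np.array([f*p[0]/p[2]+cx,f*p[1]/p[2]+cy])
def save(n,im): cv2.imwrite("pics/"+n+".png",im[:,:,::-1])
E
python3 - <<'E'
from h import *
s=state(); print({k:np.round(v,4).tolist() for k,v in s.items()})
a=grab_frame("top"); b=grab_frame("scene")
save("top",cv2.resize(a,None,fx=1.5,fy=1.5)); save("scene",cv2.resize(b,None,fx=1.5,fy=1.5))
np.save("top.npy",a);np.save("scene.npy",b)
for n in("top","scene"):
    c=cal(n); print(n,c[:3],(-c[3].T@c[4]).round(3),c[3].round(2).tolist())
E
```

```text
{'time': 0.0, 'joint_pos': [-1.317, 0.0533, 1.6143, -0.0, 1.476, -0.119], 'joint_vel': [0.0008, -0.0015, 0.0002, -0.0004, -0.0012, -0.0015], 'joint_efforts': [-0.0011, -39.368, -37.0177, -0.0003, 0.007, -0.0], 'tool_pos': [0.2275, -0.5815, 0.2551], 'tool_rot': [-0.001, 0.9827, 0.1853, -0.0001], 'contact_force': [-0.7046, -0.4007, -0.5993], 'ft_torque': [0.0023, -0.0055, 0.0444], 'grasp_force': 0.0, 'gripper_width': 1.0003}
top (np.float64(395.5932060877108), 255.0315033351161, 196.59810894031503) [ 0.436 -0.147  1.01 ] [[0.03, -1.0, -0.01], [-0.99, -0.02, -0.14], [0.14, 0.02, -0.99]]
scene (np.float64(459.701141318883), 247.73524238719506, 191.9076097932987) [-0.07   0.709  0.657] [[-0.82, -0.56, -0.02], [-0.26, 0.42, -0.87], [0.5, -0.71, -0.49]]
```

View pics/top.png

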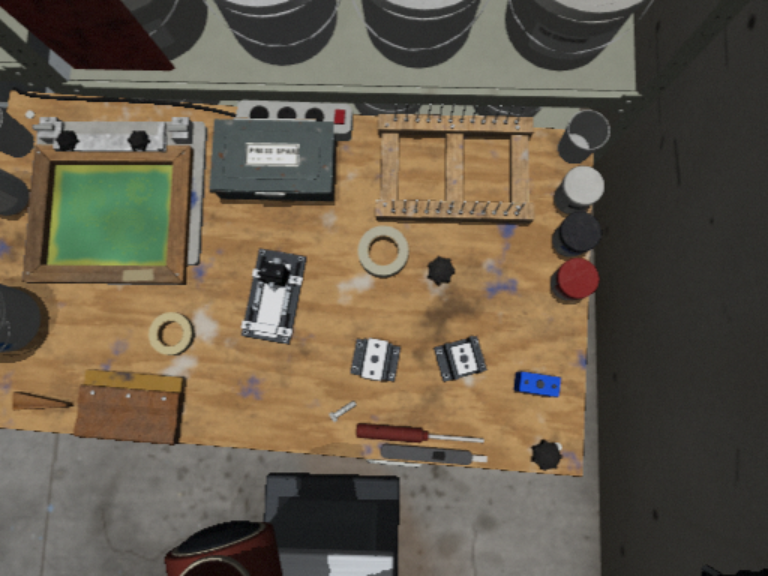

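View pics/scene.png

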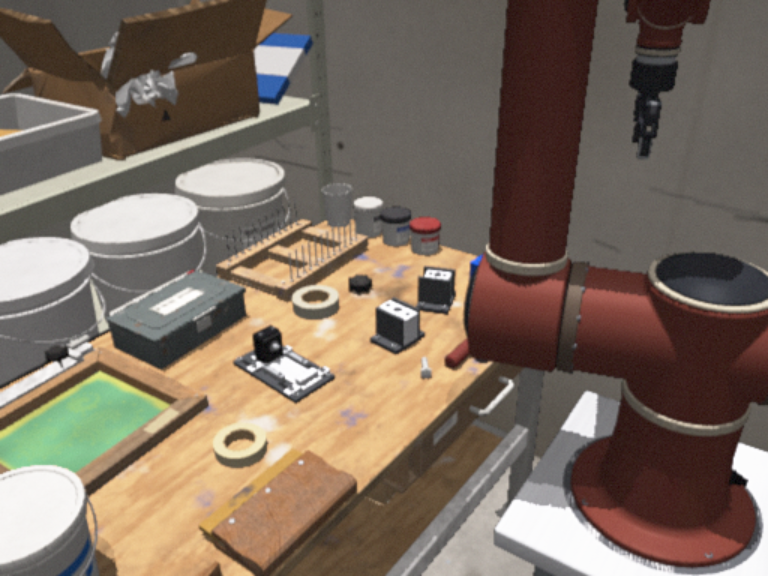

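The top view (1.5x) shows the nest at about (273,297) with its switch at the far end. The likely long block is at (375,360), the short one at (463,358), and a blue look-alike at (538,384). Next I'll measure them.

```bash
python3 - <<'E'
from h import *
a=np.load("top.npy"); c=cal("top")
hsv=cv2.cvtColor(a,cv2.COLOR_RGB2HSV)
m=((hsv[...,1]<50)&(hsv[...,2]>150)).astype(np.uint8)
m=cv2.morphologyEx(m,cv2.MORPH_CLOSE,np.ones((5,5)))
for (u0,v0,u1,v1,z) in((230,220,270,260,.06),(290,220,330,260,.06)):
    k=np.zeros_like(m);k[v0:v1,u0:u1]=m[v0:v1,u0:u1]
    cs,_=cv2.findContours(k,0,2); q=max(cs,key=cv2.contourArea)
    P=np.array([ray(c,*p[0],z)[:2] for p in q],np.float32)
    r=cv2.minAreaRect(P*1000); print(r, cv2.boxPoints(r).round(0).tolist())
# nest dark plate
g=cv2.cvtColor(a,cv2.COLOR_RGB2GRAY)
m=((g<85)&(hsv[...,1]<70)).astype(np.uint8); k=np.zeros_like(m); k[160:235,155:210]=m[160:235,155:210]
k=cv2.morphologyEx(k,cv2.MORPH_CLOSE,np.ones((7,7)))
q=max(cv2.findContours(k,0,2)[0],key=cv2.contourArea)
P=np.array([ray(c,*p[0],.008)[:2] for p in q],np.float32); r=cv2.minAreaRect(P*1000); print(r,cv2.boxPoints(r).round(0).tolist())
x=[a[160:235,155:210],a[215:260,230:330]]
x=[cv2.resize(x[0],None,fx=7,fy=7,interpolation=2),cv2.resize(x[1],None,fx=4,fy=4,interpolation=2)]
o=np.zeros((525,790,3),np.uint8); o[:525,:385]=x[0]; o[:180,388:788]=x[1]; 
save("crop",o)
E
```

```text
((465.2806396484375, -120.54460144042969), (31.680191040039062, 62.349945068359375), 80.84757995605469) [[432.0, -131.0], [494.0, -141.0], [499.0, -110.0], [437.0, -100.0]]
((461.64886474609375, -265.679443359375), (62.24747085571289, 32.04273986816406), 17.846864700317383) [[427.0, -260.0], [437.0, -290.0], [496.0, -271.0], [486.0, -241.0]]
((569.51416015625, 55.581233978271484), (82.64999389648438, 153.53860473632812), 81.61164855957031) [[488.0, 26.0], [639.0, 3.0], [651.0, 85.0], [500.0, 108.0]]
```

View pics/crop.png

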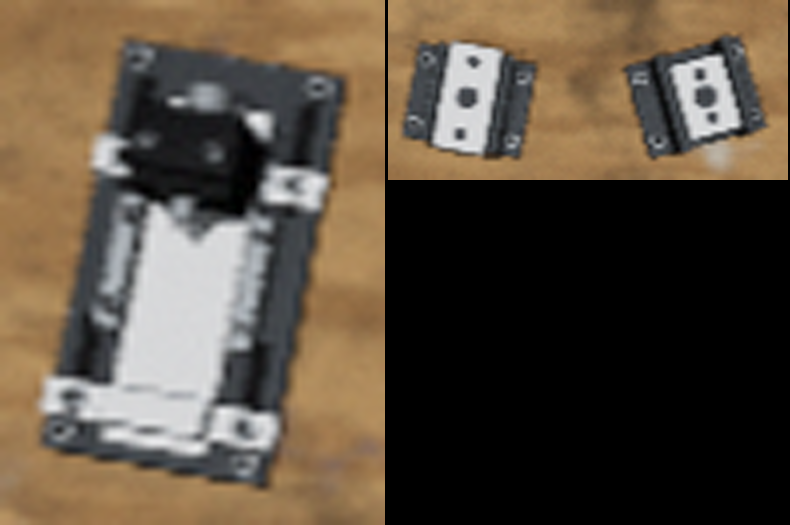

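The crop shows the long block on the left (its top reaches the cradle's ends) and the short one on the right with a gap. It also shows the nest with its white bed, the stop at the near end and the switch at the far end. The sizes fit: plate 153.5 x 82.6 mm, block 62 x 32 mm. First move: turn by -59.5°, then go above the long block.

{"api": "move_arm", "payload": {"targets": [[[100,0,0,0,-1],[100,0,0,0,-1],[100,0,0,0,-1],[100,0,0,0,-1],[100,0,0,0,-1]]]}}

```text
time: 0.52
tool_pos: [0.2276, -0.5817, 0.2555]
tool_rot: [-0.001, 0.9, 0.436, 0.0]
contact_force: [1.1, -0.6, 0.4]
gripper_width: 1.002
grasp_force: 0.0
```

{"api": "move_arm", "payload": {"targets": [[[100,0,0,0,-1],[100,0,0,0,-1],[100,0,0,0,-1],[100,0,0,0,-1],[100,0,0,0,-0.92]]]}}

```text
time: 0.93
tool_pos: [0.2275, -0.5817, 0.2555]
tool_rot: [-0.001, 0.759, 0.651, 0.0]
contact_force: [0.0, 0.5, 0.8]
gripper_width: 1.001
grasp_force: 0.0
```

{"api": "move_arm", "payload": {"targets": [[[100,0.0587,0.0192,0,0],[100,0.0587,0.0192,0,0],[100,0.0587,0.0192,0,0],[100,0.0587,0.0192,0,0],[100,0.0587,0.0192,0,0]]]}}

```text
time: 1.35
tool_pos: [0.3127, -0.4155, 0.2556]
tool_rot: [-0.001, 0.761, 0.648, 0.0]
contact_force: [-0.1, 0.1, -0.4]
gripper_width: 1.006
grasp_force: 0.0
```

{"api": "move_arm", "payload": {"targets": [[[100,0.0587,0.0192,0,0],[100,0.0587,0.0192,0,0],[100,0.0587,0.0192,0,0],[100,0.0587,0.0192,0,0],[100,0.0587,0.0192,0,0]]]}}

```text
time: 1.77
tool_pos: [0.3974, -0.2507, 0.2559]
tool_rot: [-0.0, 0.761, 0.649, 0.0]
contact_force: [0.5, 0.7, -0.3]
gripper_width: 1.0
grasp_force: 0.0
```

{"api": "move_arm", "payload": {"targets": [[[100,0.0587,0.0192,0,0],[100,0.0587,0.0192,0,0],[100,0.0587,0.0192,0,0],[100,0.0587,0.0192,0,0],[100,0,0,0,0]]]}}

```text
time: 2.18
tool_pos: [0.4665, -0.1157, 0.2559]
tool_rot: [-0.001, 0.759, 0.651, 0.001]
contact_force: [0.7, 0.2, 0.8]
gripper_width: 1.0
grasp_force: 0.0
```

Tracks well. Now a wrist camera check.

```bash
python3 - <<'E'
from h import *
c=cal("wrist"); a=grab_frame("wrist"); np.save("w1.npy",a)
s=state(); print(s["tool_pos"],s["tool_rot"],(-c[3].T@c[4]).round(3),c[:3],c[3].round(3).tolist())
for n,p in(("block",(.465,-.1205,.06)),("short",(.4616,-.2657,.06)),("nest",(.5636,.0565,.012))): print(n,proj(c,p).round(0))
save("w1",cv2.resize(a,None,fx=1.5,fy=1.5))
E
```

```text
[ 0.46562688 -0.11801661  0.2558017 ] [-4.89478664e-04  7.59260781e-01  6.50786309e-01 -8.76551201e-05] [ 0.477 -0.049  0.375] (np.float64(315.08012106598756), 254.01061115395427, 190.2497801488006) [[0.988, -0.151, -0.0], [-0.146, -0.953, 0.265], [-0.04, -0.262, -0.964]]
block [253. 177.]
short [270. 300.]
nest [323. -17.]
```

View pics/w1.png

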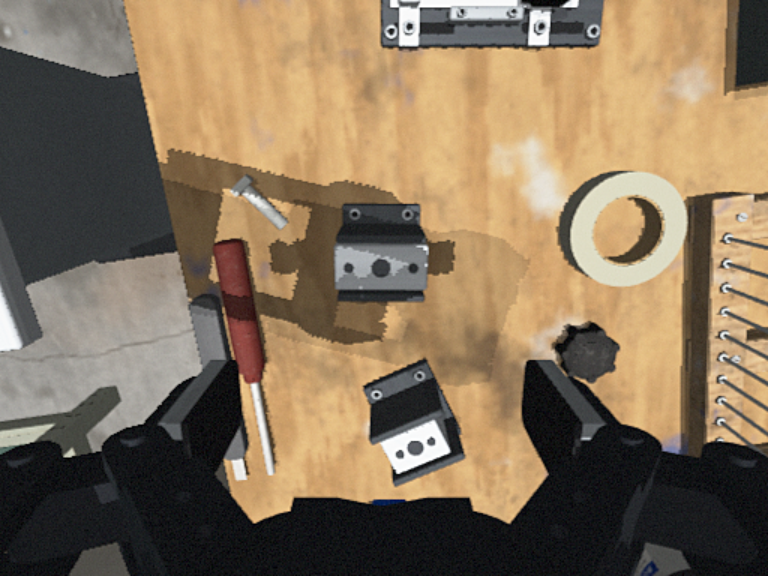

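The wrist view shows the long block at about (381,268)/1.5, against a prediction of (253,177), so they agree within about 1-2 mm. It's the one whose top reaches the cradle ends. Descending now to grasp it by the ends.

{"api": "move_arm", "payload": {"targets": [[[100,-0.006,0,0.0578,0],[100,0,0,0.0578,0],[100,0,0,0.0578,0],[100,0,0,0.0578,0],[100,0,0,0.0578,0]]]}}

```text
time: 2.65
tool_pos: [0.4637, -0.1253, 0.0813]
tool_rot: [0.0, 0.762, 0.648, -0.0]
contact_force: [0.6, -0.3, -0.5]
gripper_width: 1.002
grasp_force: 0.0
```

{"api": "move_arm", "payload": {"targets": [[[100,0,0,0.0578,0],[100,0,0,0,0],[50,0,0,0,0],[40,0,0,0,0],[40,0,0,0,0]]]}}

```text
time: 3.07
tool_pos: [0.4664, -0.1256, 0.0512]
tool_rot: [0.002, 0.761, 0.648, 0.001]
contact_force: [0.6, 0.0, -2.3]
gripper_width: 0.74
grasp_force: 67.9
```

{"api": "move_arm", "payload": {"targets": [[[40,0,0,0,0],[40,0,0,0,0],[40,0,0,0,0],[40,0,0,0,0],[40,0,0,0,0]]]}}

```text
time: 3.48
tool_pos: [0.4659, -0.125, 0.0503]
tool_rot: [0.002, 0.761, 0.649, 0.001]
contact_force: [-1.0, -0.7, 5.9]
gripper_width: 0.735
grasp_force: 68.9
```

Gripped: width 0.735, about 62-64 mm, so this is the long block. Lifting it out and carrying it to bare bench at about (0.47, -0.03).

{"api": "move_arm", "payload": {"targets": [[[40,0,0,-0.03,0],[40,0,0,-0.05,0],[40,0,0,-0.06,0],[40,0,0,0,0],[40,0,0,0,0]]]}}

```text
time: 3.9
tool_pos: [0.4661, -0.1249, 0.135]
tool_rot: [0.003, 0.761, 0.649, 0.001]
contact_force: [-0.3, 0.8, -3.4]
gripper_width: 0.737
grasp_force: 68.2
```

{"api": "move_arm", "payload": {"targets": [[[40,0.0523,-0.006,0,0],[40,0.0523,-0.006,0,0],[40,0.0523,-0.006,0,0],[40,0,0,0,0],[40,0,0,0,0]]]}}

```text
time: 4.32
tool_pos: [0.4673, -0.0282, 0.1301]
tool_rot: [-0.001, 0.76, 0.65, -0.001]
contact_force: [0.0, -0.4, -1.9]
gripper_width: 0.739
grasp_force: 68.1
```

```bash
python3 - <<'E'
from h import *
a=grab_frame("wrist"); np.save("w2.npy",a); s=state(); print(s["tool_pos"],s["contact_force"],s["gripper_width"])
save("w2",a)
E
```

```text
[ 0.46763182 -0.02916831  0.13052227] [-0.14831696 -0.21503703 -2.22250159] 0.736095074675382
```

View pics/w2.png

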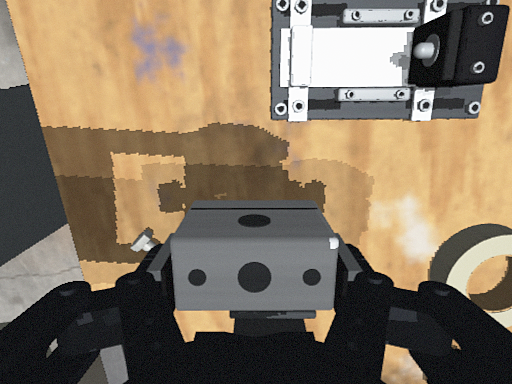

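The wrist view shows the long block held level between the fingers with bare bench below. The nest is at upper right, with the stop at about (302,55) and the pin at (425,50). Lowering now.

{"api": "move_arm", "payload": {"targets": [[[40,0,0,0.06,0],[40,0,0,0.05,0],[40,0,0,0.03,0],[40,0,0,0.004,0],[40,0,0,0,0]]]}}

```text
time: 4.78
tool_pos: [0.4673, -0.0303, 0.0441]
tool_rot: [-0.002, 0.762, 0.648, -0.001]
contact_force: [-0.1, 0.3, -1.4]
gripper_width: 0.74
grasp_force: 68.0
```

```bash
python3 - <<'E'
from h import *
s=state(); print(s["tool_pos"],s["contact_force"],s["tool_rot"])
E
```

```text
[ 0.46727527 -0.03030918  0.04411547] [-0.14007266  0.25583677 -1.41344456] [-0.00158369  0.76157434  0.64807426 -0.00133007]
```

{"api": "move_arm", "payload": {"targets": [[[40,0,0,0.002,0],[40,0,0,0.002,0],[40,0,0,0,0]]]}}

```text
time: 5.03
tool_pos: [0.4698, -0.0301, 0.0448]
tool_rot: [0.001, 0.761, 0.649, 0.001]
contact_force: [-0.7, -0.0, -2.5]
gripper_width: 0.739
grasp_force: 68.0
```

{"api": "move_arm", "payload": {"targets": [[[40,0,0,0.0015,0],[40,0,0,0.0015,0],[40,0,0,0,0]]]}}

```text
time: 5.28
tool_pos: [0.4689, -0.0297, 0.0419]
tool_rot: [0.0, 0.761, 0.649, 0.0]
contact_force: [0.5, -0.9, -2.3]
gripper_width: 0.741
grasp_force: 68.0
```

{"api": "move_arm", "payload": {"targets": [[[40,0,0,0.002,0],[40,0,0,0.002,0],[40,0,0,0,0]]]}}

```text
time: 5.53
tool_pos: [0.469, -0.0297, 0.0403]
tool_rot: [-0.0, 0.761, 0.649, -0.0]
contact_force: [-4.6, 0.8, 6.2]
gripper_width: 0.737
grasp_force: 68.8
```

{"api": "move_arm", "payload": {"targets": [[[40,0,0,0.001,0],[40,0,0,0,0],[40,0,0,0,0]]]}}

```text
time: 5.78
tool_pos: [0.469, -0.0297, 0.0403]
tool_rot: [-0.0, 0.761, 0.649, -0.0]
contact_force: [-6.8, 2.2, 10.3]
gripper_width: 0.739
grasp_force: 69.6
```

Touchdown. Opening, lifting clear and turning 90°.

{"api": "move_arm", "payload": {"targets": [[[100,0,0,0,0],[100,0,0,0,0],[100,0,0,0,0],[100,0,0,0,0],[100,0,0,0,0]]]}}

```text
time: 6.2
tool_pos: [0.4687, -0.0297, 0.0385]
tool_rot: [-0.0, 0.761, 0.649, -0.0]
contact_force: [-0.2, -0.4, 0.7]
gripper_width: 1.0
grasp_force: 0.0
```

{"api": "move_arm", "payload": {"targets": [[[100,0,0,0,0],[100,0,0,-0.03,0],[100,0,0,-0.06,0],[100,0,0,-0.068,0],[100,0,0,-0.068,0]]]}}

```text
time: 6.62
tool_pos: [0.4677, -0.0294, 0.1748]
tool_rot: [-0.001, 0.761, 0.649, -0.001]
contact_force: [0.9, 0.1, -0.4]
gripper_width: 1.0
grasp_force: 0.0
```

{"api": "move_arm", "payload": {"targets": [[[100,0,0,0,1],[100,0,0,0,1],[100,0,0,0,1],[100,0,0,0,1],[100,0,0,0,1]]]}}

```text
time: 7.03
tool_pos: [0.4687, -0.0297, 0.1742]
tool_rot: [0.0, 0.904, 0.427, 0.0]
contact_force: [-0.2, -0.2, 0.5]
gripper_width: 0.999
grasp_force: 0.0
```

{"api": "move_arm", "payload": {"targets": [[[100,0,0,0,1],[100,0,0,0,1],[100,0,0,0,1],[100,0,0,0,1],[100,0,0,0,1]]]}}

```text
time: 7.45
tool_pos: [0.4686, -0.0297, 0.174]
tool_rot: [-0.0, 0.984, 0.179, -0.0]
contact_force: [-0.5, 1.0, -0.0]
gripper_width: 0.999
grasp_force: 0.0
```

{"api": "move_arm", "payload": {"targets": [[[100,0,0,0,1],[100,0,0,0,1],[100,0,0,0,1],[100,0,0,0,1],[100,0,0,0,1]]]}}

```text
time: 7.87
tool_pos: [0.4686, -0.0297, 0.174]
tool_rot: [-0.0, 0.997, -0.082, -0.0]
contact_force: [0.2, -0.2, -0.8]
gripper_width: 1.001
grasp_force: 0.0
```

{"api": "move_arm", "payload": {"targets": [[[70,0,0,0,0],[70,0,0,0,0]]]}}

```text
time: 8.03
tool_pos: [0.4686, -0.0296, 0.1741]
tool_rot: [-0.0, 0.997, -0.078, -0.0]
contact_force: [-0.1, -1.0, 0.7]
gripper_width: 0.751
grasp_force: 0.0
```

```bash
python3 - <<'E'
from h import *
c=cal("wrist"); a=grab_frame("wrist"); np.save("w3.npy",a); s=state(); print(s["tool_pos"],s["tool_rot"],s["contact_force"])
print("block top pred",proj(c,(.469,-.0297,.05)), "nest", proj(c,(.5636,.0565,.012)),(-c[3].T@c[4]).round(3))
save("w3",cv2.resize(a,None,fx=1.5,fy=1.5))
E
```

```text
[ 0.46864256 -0.02964359  0.1740846 ] [-2.99431464e-08  9.96933433e-01 -7.82541941e-02 -1.07390624e-04] [-0.08427548  0.83807256 -0.54844127]
block top pred [254.17418804 190.11378344] nest [136.35614853  87.07605889] [ 0.536 -0.04   0.293]
```

View pics/w3.png

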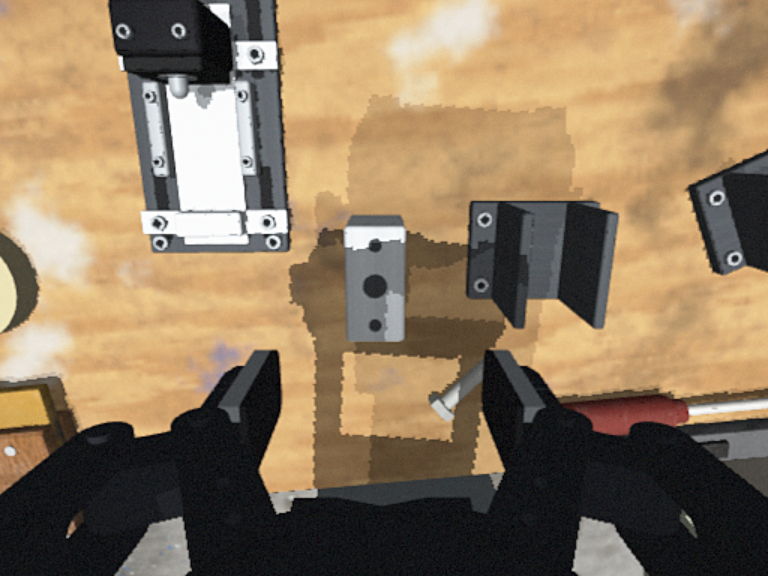

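The wrist view shows the block standing free, its centre hole at (375,286)/1.5, about 3 mm to image left of the prediction, square to the tool. The nest's stop is at (209,223) and its pin tip at (179,95). I'll grasp the broad sides and measure the nest from this frame.

{"api": "move_arm", "payload": {"targets": [[[75,0,-0.005,0.055,0],[75,0,0,0.055,0],[75,0,0,0.055,0],[75,0,0,0.055,0],[75,0,0,0,0]]]}}

```text
time: 8.5
tool_pos: [0.4636, -0.0255, 0.0354]
tool_rot: [-0.001, 0.997, -0.079, -0.007]
contact_force: [-1.2, 1.3, -0.6]
gripper_width: 0.747
grasp_force: 0.0
```

{"api": "move_arm", "payload": {"targets": [[[20,0,0,0,0],[10,0,0,0,0],[10,0,0,0,0],[10,0,0,0,0],[10,0,0,0,0]]]}}

```text
time: 8.92
tool_pos: [0.4715, -0.0272, 0.0451]
tool_rot: [0.0, 0.997, -0.079, 0.003]
contact_force: [-0.2, 0.6, 6.9]
gripper_width: 0.367
grasp_force: 60.5
```

{"api": "move_arm", "payload": {"targets": [[[10,0,0,0,0],[10,0,0,0,0],[10,0,0,0,0]]]}}

```text
time: 9.17
tool_pos: [0.4714, -0.0272, 0.0451]
tool_rot: [0.0, 0.997, -0.079, 0.003]
contact_force: [-0.1, 0.4, 7.1]
gripper_width: 0.369
grasp_force: 60.6
```

{"api": "move_arm", "payload": {"targets": [[[10,0,0,-0.03,0],[10,0,0,-0.06,0],[10,0,0,-0.06,0],[10,0,0,0,0],[10,0,0,0,0]]]}}

```text
time: 9.58
tool_pos: [0.4711, -0.0271, 0.1355]
tool_rot: [0.0, 0.997, -0.079, 0.003]
contact_force: [-1.1, 0.3, -2.2]
gripper_width: 0.364
grasp_force: 60.2
```

```bash
python3 - <<'E'
from h import *
c=cal("wrist"); a=grab_frame("wrist"); np.save("w4.npy",a); s=state(); print(s["tool_pos"],s["tool_rot"],s["contact_force"],s["gripper_width"])
import pickle; pickle.dump(c,open("c4.pkl","wb"))
save("w4",cv2.resize(a,None,fx=1.5,fy=1.5))
E
```

```text
[ 0.46946593 -0.02674481  0.13303324] [ 1.17622312e-04  9.96837518e-01 -7.94612069e-02  9.30837209e-04] [-0.39626396 -0.03644529 -3.45362298] 0.36033843981383973
```

View pics/w4.png

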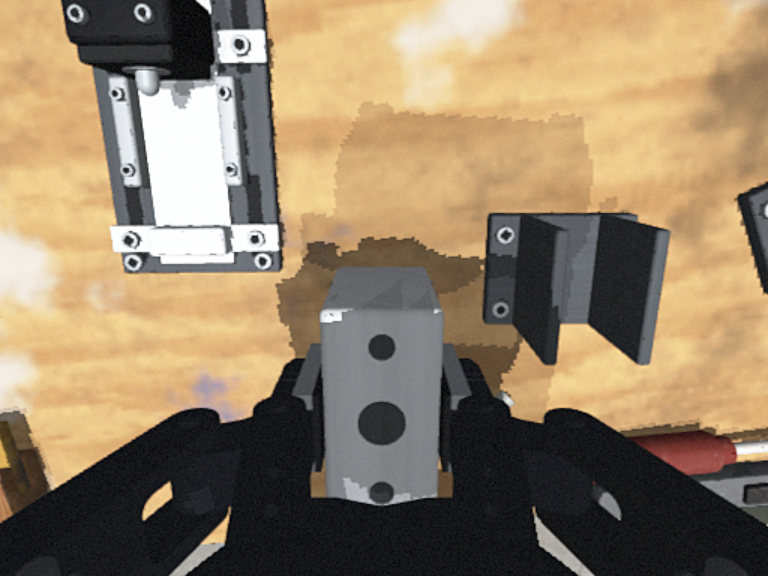

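The wrist view shows the block gripped by its broad sides, level, with the centre hole at (382,424). In the nest, the plate's near corners are at (126,272) and (282,271), the stop's top spans u 147-230 and v 228-255, and the pin tip is at (148,95). Next I'll turn these into nest coordinates.

```bash
python3 - <<'E'
from h import *; import pickle
c=pickle.load(open("c4.pkl","rb")); s=state()
P=lambda u,v,z: ray(c,u/1.5,v/1.5,z)
A,B=P(126,272,.008),P(282,271,.008); print("near corners",A.round(4),B.round(4),np.linalg.norm(A-B))
d=(A-B)[:2]; th=np.arctan2(-d[0],d[1]); print("nest ang from near edge",np.degrees(th))
R4=P(268,80,.008); e=(R4-B)[:2]; print("right edge ang",np.degrees(np.arctan2(e[1],e[0])))
th=np.radians(-8.5); ex=np.array([np.cos(th),np.sin(th)]); ey=np.array([-ex[1],ex[0]])
mid=(A+B)[:2]/2; O1=mid+.071*ex; O0=np.array([.5636,.0565]); print("O wrist",O1,"O top",O0)
N=lambda p:(round((p[:2]-O1)@ex*1000,1),round((p[:2]-O1)@ey*1000,1))
for n,u,v,z in(("stop nearL",147,256,.024),("stop nearR",231,255,.024),("stop farL",147,229,.024),("stop farR",231,227,.024),("pin tip",149,95,.040),("railL near",129,186,.02),("railR near",232,185,.02),("railL far",117,77,.02),("railR far",224,77,.02)): print(n,N(P(u,v,z)))
t=s["tool_pos"]
for z in(t[2]+.014,t[2]+.02): print("block top c",z,P(382,424,z)-t)
a=np.load("w4.npy")[0:190,40:200]; save("c5",cv2.resize(a,None,fx=4,fy=4,interpolation=2)[:600])
E
```

```text
near corners [0.5003 0.1069 0.008 ] [0.4876 0.0241 0.008 ] 0.08373280172460384
nest ang from near edge -8.70939616182396
right edge ang -8.153090864143747
O wrist [0.56413744 0.05500471] O top [0.5636 0.0565]
stop nearL (np.float64(-59.0), np.float64(21.3))
stop nearR (np.float64(-58.9), np.float64(-20.6))
stop farL (np.float64(-45.6), np.float64(19.4))
stop farR (np.float64(-45.0), np.float64(-21.9))
pin tip (np.float64(13.7), np.float64(2.5))
railL near (np.float64(-25.1), np.float64(27.2))
railR near (np.float64(-25.1), np.float64(-23.0))
railL far (np.float64(24.0), np.float64(25.3))
railR far (np.float64(23.5), np.float64(-23.8))
block top c 0.14703323661066917 [ 0.00277555 -0.00075192  0.014     ]
block top c 0.15303323661066914 [ 0.00641505 -0.00132226  0.02      ]
```

View pics/c5.png

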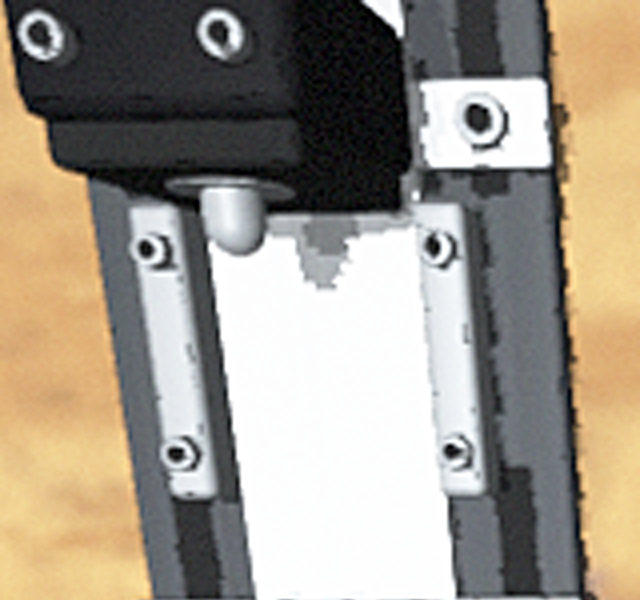

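The crop shows the pin at about (235,225), the rails' inner edges at u≈212 and 442 at their near ends, and the bed's arrow. Stop and pin agree on a carriage offset of about -11 mm. Next is the rail midline, while I carry the block over.

{"api": "move_arm", "payload": {"targets": [[[10,0.0275,-0.0533,0,-0.12],[10,0.0275,-0.0533,0,0],[10,0.0275,-0.0533,0,0],[10,0,0,0,0],[10,0,0,0,0]]]}}

```text
time: 10.05
tool_pos: [0.5315, 0.0619, 0.1296]
tool_rot: [0.0, 0.997, -0.072, -0.002]
contact_force: [-0.7, 0.2, -3.0]
gripper_width: 0.365
grasp_force: 60.7
```

```bash
python3 - <<'E'
from h import *; import pickle
c=pickle.load(open("c4.pkl","rb")); s=state()
P=lambda u,v,z: ray(c,u/4+40,v/4,z)
th=np.radians(-8.4); ex=np.array([np.cos(th),np.sin(th)]); ey=np.array([-ex[1],ex[0]]); O=np.array([.5638,.0557])
N=lambda p:((p[:2]-O)@ex*1000).round(1).tolist(),
N=lambda p:(round((p[:2]-O)@ex*1000,1),round((p[:2]-O)@ey*1000,1))
for n,u,v,z in(("Ln o",172,490,.02),("Ln i",214,490,.02),("Rn i",444,490,.02),("Rn o",488,490,.02),("Lf o",130,205,.02),("Lf i",181,205,.02),("Rf i",416,205,.02),("Rf o",464,205,.02),("pin",235,225,.042),("bed L n",256,590,.012),("bed R n",457,590,.012),("bedLf",212,260,.012),("bedRf",416,260,.012),("tip",238,250,.041)): print(n,N(P(u,v,z)))
print(s["tool_pos"],s["tool_rot"],N(s["tool_pos"]),s["contact_force"])
a=grab_frame("wrist"); np.save("w6.npy",a); pickle.dump(cal("wrist"),open("c6.pkl","wb")); save("w6",cv2.resize(a,None,fx=1.5,fy=1.5))
E
```

```text
Ln o (np.float64(-23.5), np.float64(28.6))
Ln i (np.float64(-23.6), np.float64(21.0))
Rn i (np.float64(-24.1), np.float64(-21.0))
Rn o (np.float64(-24.2), np.float64(-29.0))
Lf o (np.float64(24.6), np.float64(28.4))
Lf i (np.float64(24.5), np.float64(19.6))
Rf i (np.float64(24.0), np.float64(-20.8))
Rf o (np.float64(23.9), np.float64(-29.1))
pin (np.float64(18.0), np.float64(0.7))
bed L n (np.float64(-42.9), np.float64(19.6))
bed R n (np.float64(-43.3), np.float64(-19.0))
bedLf (np.float64(16.5), np.float64(19.4))
bedRf (np.float64(16.1), np.float64(-17.3))
tip (np.float64(14.5), np.float64(1.2))
[0.53148058 0.06192239 0.12961764] [ 2.20218695e-04  9.97409065e-01 -7.18973419e-02 -2.42507354e-03] (np.float64(-32.9), np.float64(1.4)) [-0.66757982  0.22349747 -2.98286101]
```

View pics/w6.png

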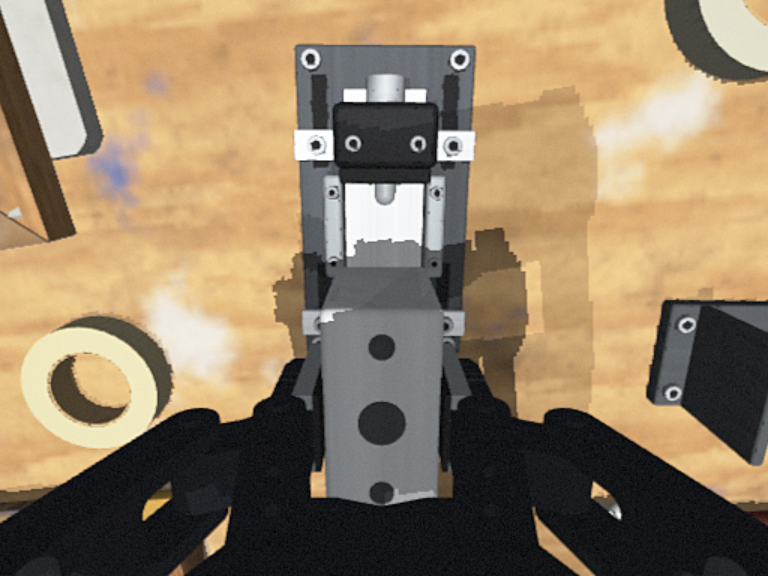

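The wrist view shows the block aligned with the nest, with the pin at u≈385 against the block's middle at 381, so about 1.5 mm to correct. Correcting that and descending to just above stop height.

{"api": "move_arm", "payload": {"targets": [[[10,0,0.0025,0.04,0],[10,0,0,0.03,0],[10,0,0,0.02,0],[10,0,0,0,0],[10,0,0,0,0]]]}}

```text
time: 10.52
tool_pos: [0.5311, 0.0587, 0.077]
tool_rot: [0.0, 0.997, -0.074, -0.001]
contact_force: [0.2, -0.5, -2.6]
gripper_width: 0.362
grasp_force: 60.7
```

{"api": "move_arm", "payload": {"targets": [[[10,0,0,0,0],[10,0,0,0,0],[10,0,0,0,0]]]}}

```text
time: 10.77
tool_pos: [0.5332, 0.0591, 0.0796]
tool_rot: [-0.0, 0.997, -0.073, 0.001]
contact_force: [-0.1, -0.5, -2.1]
gripper_width: 0.365
grasp_force: 60.7
```

{"api": "move_arm", "payload": {"targets": [[[10,0,0,0.006,0],[10,0.006,0,0.0055,0],[10,0.006,0,0,0],[10,0.004,0,0,0],[10,0,0,0,0]]]}}

```text
time: 11.18
tool_pos: [0.5425, 0.0577, 0.0714]
tool_rot: [0.0, 0.997, -0.073, 0.0]
contact_force: [0.2, 0.6, -1.8]
gripper_width: 0.366
grasp_force: 60.7
```

{"api": "move_arm", "payload": {"targets": [[[10,0.0017,0,0,0],[10,0,0,0,0],[10,0.0017,0,0,0],[10,0,0,0,0],[10,0,0,0,0]]]}}

```text
time: 11.6
tool_pos: [0.5439, 0.0575, 0.0714]
tool_rot: [-0.0, 0.997, -0.073, 0.0]
contact_force: [0.3, 0.5, -2.5]
gripper_width: 0.367
grasp_force: 60.7
```

{"api": "move_arm", "payload": {"targets": [[[10,0.0017,0,0,0],[10,0,0,0,0],[10,0.0017,0,0,0],[10,0,0,0,0],[10,0,0,0,0]]]}}

```text
time: 12.02
tool_pos: [0.5459, 0.0572, 0.0713]
tool_rot: [-0.0, 0.997, -0.073, 0.0]
contact_force: [-0.1, -0.5, -2.6]
gripper_width: 0.366
grasp_force: 60.7
```

{"api": "move_arm", "payload": {"targets": [[[10,0.0017,0,0,0],[10,0,0,0,0],[10,0.0017,0,0,0],[10,0,0,0,0],[10,0,0,0,0]]]}}

```text
time: 12.43
tool_pos: [0.5476, 0.057, 0.0712]
tool_rot: [-0.0, 0.997, -0.073, -0.0]
contact_force: [-0.7, 0.6, -1.4]
gripper_width: 0.367
grasp_force: 60.7
```

{"api": "move_arm", "payload": {"targets": [[[10,0.0017,0,0,0],[10,0,0,0,0],[10,0.0017,0,0,0],[10,0,0,0,0],[10,0,0,0,0]]]}}

```text
time: 12.85
tool_pos: [0.5497, 0.0567, 0.0712]
tool_rot: [-0.0, 0.997, -0.073, -0.0]
contact_force: [-2.4, 0.6, -1.9]
gripper_width: 0.363
grasp_force: 60.7
```

{"api": "move_arm", "payload": {"targets": [[[10,0.0017,0,0,0],[10,0,0,0,0],[10,0.0017,0,0,0],[10,0,0,0,0],[10,0,0,0,0]]]}}

```text
time: 13.27
tool_pos: [0.5518, 0.0563, 0.0712]
tool_rot: [-0.0, 0.997, -0.073, -0.0]
contact_force: [-2.8, 0.7, -1.8]
gripper_width: 0.364
grasp_force: 60.7
```

{"api": "move_arm", "payload": {"targets": [[[10,0.0017,0,0,0],[10,0,0,0,0],[10,0.0017,0,0,0],[10,0,0,0,0],[10,0,0,0,0]]]}}

```text
time: 13.68
tool_pos: [0.5538, 0.056, 0.0712]
tool_rot: [0.0, 0.997, -0.073, -0.0]
contact_force: [-3.5, 0.2, -1.2]
gripper_width: 0.36
grasp_force: 60.7
```

The pin is felt. Continuing until the steep rise of the buffer.

{"api": "move_arm", "payload": {"targets": [[[10,0.0017,0,0,0],[10,0,0,0,0],[10,0.0017,0,0,0],[10,0,0,0,0],[10,0,0,0,0]]]}}

```text
time: 14.1
tool_pos: [0.5559, 0.0558, 0.0712]
tool_rot: [-0.0, 0.997, -0.073, -0.0]
contact_force: [-4.7, -0.3, -1.4]
gripper_width: 0.361
grasp_force: 60.7
```

{"api": "move_arm", "payload": {"targets": [[[10,0.0017,0,0,0],[10,0,0,0,0],[10,0,0,0,0]]]}}

```text
time: 14.35
tool_pos: [0.5569, 0.0556, 0.0712]
tool_rot: [-0.0, 0.997, -0.073, -0.0]
contact_force: [-3.8, 0.5, -1.0]
gripper_width: 0.367
grasp_force: 60.7
```

{"api": "move_arm", "payload": {"targets": [[[10,0.001,0,0,0],[10,0,0,0,0],[10,0,0,0,0]]]}}

```text
time: 14.6
tool_pos: [0.5572, 0.0556, 0.0712]
tool_rot: [-0.0, 0.997, -0.073, -0.001]
contact_force: [-5.2, 0.2, -1.2]
gripper_width: 0.366
grasp_force: 60.8
```

{"api": "move_arm", "payload": {"targets": [[[10,0.0008,0,0,0],[10,0,0,0,0],[10,0,0,0,0]]]}}

```text
time: 14.85
tool_pos: [0.5573, 0.0555, 0.0712]
tool_rot: [0.0, 0.997, -0.073, -0.001]
contact_force: [-6.8, 0.6, 0.9]
gripper_width: 0.362
grasp_force: 61.0
```

{"api": "move_arm", "payload": {"targets": [[[10,0.0008,0,0,0],[10,0,0,0,0],[10,0,0,0,0]]]}}

```text
time: 15.1
tool_pos: [0.5575, 0.0555, 0.0712]
tool_rot: [-0.0, 0.997, -0.073, -0.001]
contact_force: [-7.5, 0.9, 1.6]
gripper_width: 0.364
grasp_force: 61.1
```

The buffer is felt at about 7.5 N with TCP x at 0.557. Backing off about 2 mm to sit mid-gap, then lowering.

{"api": "move_arm", "payload": {"targets": [[[10,-0.0025,0,0,0],[10,-0.0015,0,0,0],[10,0,0,0,0],[10,0,0,0,0]]]}}

```text
time: 15.43
tool_pos: [0.5561, 0.0557, 0.0713]
tool_rot: [-0.0, 0.997, -0.073, 0.0]
contact_force: [-4.0, 1.0, -2.9]
gripper_width: 0.364
grasp_force: 61.0
```

{"api": "move_arm", "payload": {"targets": [[[10,0,0,0.004,0],[10,0,0,0.004,0],[10,0,0,0.004,0],[10,0,0,0,0],[10,0,0,0,0]]]}}

```text
time: 15.85
tool_pos: [0.5556, 0.0558, 0.0634]
tool_rot: [-0.0, 0.997, -0.073, -0.001]
contact_force: [-3.7, 0.7, -2.0]
gripper_width: 0.365
grasp_force: 61.0
```

{"api": "move_arm", "payload": {"targets": [[[10,0,0,0.004,0],[10,0,0,0.004,0],[10,0,0,0,0],[10,0,0,0,0]]]}}

```text
time: 16.18
tool_pos: [0.5556, 0.0558, 0.0586]
tool_rot: [-0.0, 0.997, -0.073, -0.001]
contact_force: [-3.5, 1.2, -3.2]
gripper_width: 0.362
grasp_force: 60.9
```

{"api": "move_arm", "payload": {"targets": [[[10,0,0,0.003,0],[10,0,0,0,0],[10,0,0,0,0]]]}}

```text
time: 16.43
tool_pos: [0.556, 0.0557, 0.0573]
tool_rot: [0.0, 0.997, -0.073, -0.0]
contact_force: [-3.5, 1.1, -2.6]
gripper_width: 0.364
grasp_force: 60.9
```

{"api": "move_arm", "payload": {"targets": [[[10,0,0,0.002,0],[10,0,0,0,0],[10,0,0,0,0]]]}}

```text
time: 16.68
tool_pos: [0.5561, 0.0557, 0.0572]
tool_rot: [0.0, 0.997, -0.073, -0.0]
contact_force: [-6.9, 0.4, 4.2]
gripper_width: 0.36
grasp_force: 61.6
```

{"api": "move_arm", "payload": {"targets": [[[10,0,0,0.001,0],[10,0,0,0,0],[10,0,0,0,0]]]}}

```text
time: 16.93
tool_pos: [0.5561, 0.0557, 0.0572]
tool_rot: [0.0, 0.997, -0.073, -0.001]
contact_force: [-9.7, 0.6, 8.2]
gripper_width: 0.367
grasp_force: 62.2
```

```bash
python3 - <<'E'
from h import *
s=state(); print(s["tool_pos"],s["contact_force"])
a=grab_frame("scene")[200:280,140:240]; save("s7",cv2.resize(a,None,fx=7,fy=7,interpolation=2))
E
```

```text
[0.55606953 0.05572111 0.05720244] [-9.67209015  0.57958441  8.2128086 ]
```

View pics/s7.png

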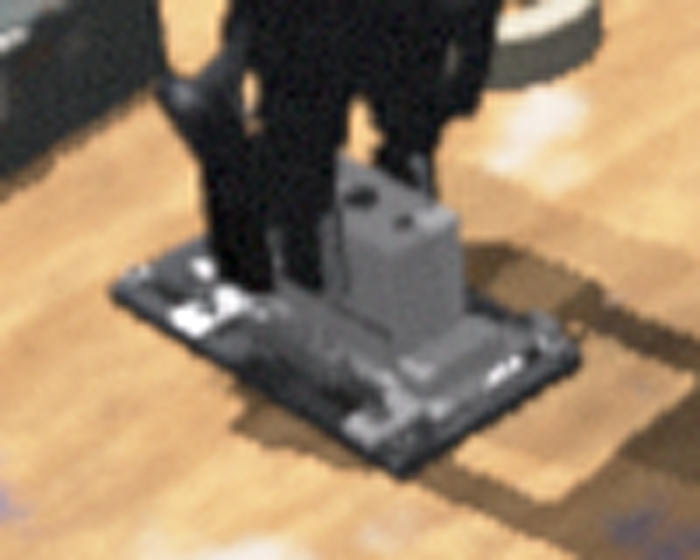

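The scene view shows the block seated on the bed behind the stop, between the rails. Releasing, then lifting clear.

{"api": "move_arm", "payload": {"targets": [[[60,0,0,0,0],[60,0,0,0,0],[60,0,0,0,0],[60,0,0,0,0],[60,0,0,0,0]]]}}

```text
time: 17.4
tool_pos: [0.5566, 0.0556, 0.056]
tool_rot: [0.0, 0.997, -0.073, 0.001]
contact_force: [-0.2, -0.5, -0.3]
gripper_width: 0.598
grasp_force: 0.0
```

{"api": "move_arm", "payload": {"targets": [[[60,0,0,-0.02,0],[60,0,0,-0.05,0],[60,0,0,-0.06,0],[60,0,0,-0.06,0],[60,0,0,0,0]]]}}

```text
time: 17.82
tool_pos: [0.5611, 0.0556, 0.1799]
tool_rot: [-0.0, 0.997, -0.073, 0.008]
contact_force: [0.9, 0.1, 1.7]
gripper_width: 0.606
grasp_force: 0.0
```

```bash
python3 - <<'E'
from h import *
s=state(); print(s["tool_pos"],s["contact_force"],s["gripper_width"]); c=cal("wrist")
a=grab_frame("wrist"); print(proj(c,(.553,.0563,.062)))
b=grab_frame("scene")[200:280,140:240]
o=np.zeros((384,800,3),np.uint8); o[:,:400]=a[:,56:456]; o[:320,400:]=cv2.resize(b,None,fx=4,fy=4,interpolation=2); save("f8",o)
E
```

```text
[0.56106428 0.0556145  0.17993602] [0.92197474 0.07085988 1.6947562 ] 0.6056380164115295
[255.08653579 204.90629645]
```

View pics/f8.png

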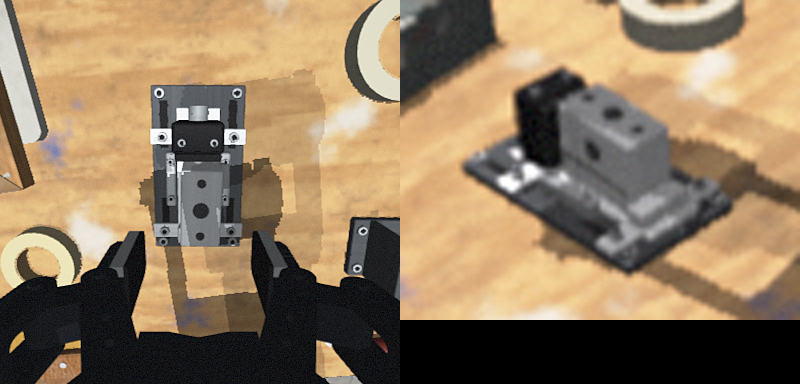

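The wrist view shows the block at (201,211) on the nest's centre line, against the stop, and the scene view shows it upright. The arm was still settling, so I'll re-measure its position and yaw.

{"api": "move_arm", "payload": {"targets": [[[60,0,0,0,0],[60,0,0,0,0],[60,0,0,0,0],[60,0,0,0,0]]]}}

```text
time: 18.25
tool_pos: [0.5553, 0.0557, 0.1681]
tool_rot: [0.0, 0.997, -0.073, -0.001]
contact_force: [-0.1, -1.1, 0.4]
gripper_width: 0.599
grasp_force: 0.0
```

```bash
python3 - <<'E'
from h import *
c=cal("wrist"); a=grab_frame("wrist"); print(state()["tool_pos"])
th=np.radians(-8.4); ex=np.array([np.cos(th),np.sin(th)]); ey=np.array([-ex[1],ex[0]]); O=np.array([.5638,.0557])
save("f9",cv2.resize(a[80:260,190:330],None,fx=3,fy=3,interpolation=2))
g=cv2.cvtColor(a,cv2.COLOR_RGB2GRAY); k=np.zeros_like(g); k[165:250,235:277]=(g[165:250,235:277]<62)
n,l,st,ce=cv2.connectedComponentsWithStats(k)
for i in range(1,n):
    if 15<st[i,4]<500:
        for z in(.062,):
            p=ray(c,*ce[i],z)[:2]-O; print(ce[i].round(1),st[i],z,(p@ex*1000).round(1),(p@ey*1000).round(1))
E
```

```text
[0.55545781 0.0557083  0.16837236]
[256.1 177. ] [252 173   9   9  65] 0.062 6.6 -2.7
[255.3 205.4] [247 198  17  16 207] 0.062 -15.3 -2.1
[254.5 232.4] [251 229   8   8  52] 0.062 -37.1 -1.5
```

View pics/f9.png

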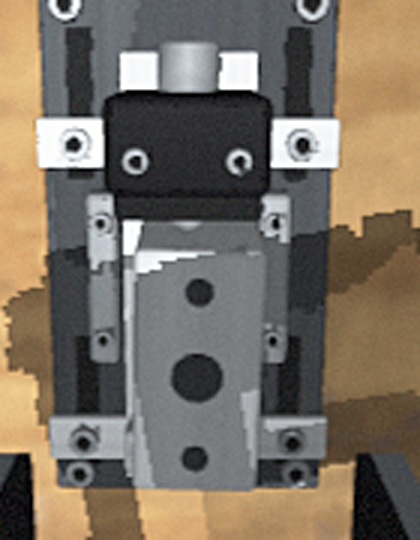

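The close view shows the block square between the rails with its rear at the stop and the pin tip mostly hidden. The hole centre reads x≈-15, so I'll check height and tilt across the two views and against the plate edge.

```bash
python3 - <<'E'
from h import *
c=cal("wrist"); cs=cal("scene")
th=np.radians(-8.4); ex=np.array([np.cos(th),np.sin(th)]); ey=np.array([-ex[1],ex[0]]); O=np.array([.5638,.0557])
N=lambda p:(((p[:2]-O)@ex*1000).round(1),((p[:2]-O)@ey*1000).round(1))
P=lambda u,v,z:N(ray(c,u/3+190,v/3+80,z))
for n,u,v,z in(("plate nearL",60,487,.008),("nearR",318,487,.008),("housing top near",187,193,.062),("block top near L",130,488,.062),("top near R",252,490,.062),("top far L",137,250,.062),("top far R",265,252,.062),("rail L near",103,361,.02),("railR near",273,361,.02),("stop clamp near",84,458,.014),):
    print(n,P(u,v,z))
def tri(a,b):
    A=[]
    for c_,(u,v) in((c,a),(cs,b)):
        f,cx,cy,R,t=c_; M=np.c_[R,t]; x,y=(u-cx)/f,(v-cy)/f; A+= [x*M[2]-M[0],y*M[2]-M[1]]
    X=np.linalg.svd(np.array(A))[2][-1]; return X[:3]/X[3]
b=grab_frame("scene"); g=cv2.cvtColor(b,cv2.COLOR_RGB2GRAY); 
k=np.zeros_like(g); k[219:238,182:206]=g[219:238,182:206]<75
n,l,st,ce=cv2.connectedComponentsWithStats(k); print([(ce[i].round(1),st[i,4]) for i in range(1,n)])
for a_,b_ in(((255.3,205.4),(193,228.5)),((256.1,177),(187,224.3)),((254.5,232.4),(199.5,232.5))): X=tri(a_,b_); print(X.round(4),N(X))
E
```

```text
plate nearL (np.float64(-70.7), np.float64(41.3))
nearR (np.float64(-70.6), np.float64(-41.6))
housing top near (np.float64(30.7), np.float64(0.1))
block top near L (np.float64(-45.6), np.float64(15.0))
top near R (np.float64(-46.2), np.float64(-16.7))
top far L (np.float64(16.9), np.float64(12.2))
top far R (np.float64(16.5), np.float64(-18.7))
rail L near (np.float64(-24.4), np.float64(25.3))
railR near (np.float64(-24.4), np.float64(-25.0))
stop clamp near (np.float64(-58.0), np.float64(32.6))
[(array([183.4, 220.5]), np.int32(14)), (array([186.5, 224. ]), np.int32(2)), (array([193., 228.]), np.int32(11)), (array([199., 232.]), np.int32(1)), (array([187.1, 236.2]), np.int32(9))]
[0.5484 0.056  0.0612] (np.float64(-15.3), np.float64(-2.0))
[0.5703 0.052  0.0628] (np.float64(6.9), np.float64(-2.7))
[0.5261 0.0597 0.0602] (np.float64(-37.9), np.float64(-1.6))
```

Plan view is good: rear top edge at -46 mm against the stop face at -45.3, and y≈-2 mm. The hand-picked tilt is too coarse, so I'll triangulate the three holes from a second, shifted wrist view. I've already viewed more pictures than the 10 allowed, so from here I only use numbers.

```bash
cat >> h.py <<'E'
def holes(c,a,z=.062,ctr=(.5495,.0558)):
    u,v=proj(c,(*ctr,z)).round().astype(int); g=cv2.cvtColor(a,cv2.COLOR_RGB2GRAY)
    k=np.zeros_like(g); w=slice(max(v-42,0),v+43),slice(max(u-22,0),u+23)
    k[w]=g[w]<62
    n,l,st,ce=cv2.connectedComponentsWithStats(k)
    return [(ce[i],int(st[i,4]),st[i,:4].tolist()) for i in range(1,n) if 15<st[i,4]<500]
E
python3 - <<'E'
from h import *; import pickle
c=cal("wrist"); a=grab_frame("wrist"); pickle.dump((c,a),open("v1.pkl","wb")); print(holes(c,a))
E
```

```text
[(array([256.13793103, 177.5       ]), 58, [252, 174, 9, 8]), (array([255.30731707, 205.88292683]), 205, [247, 198, 17, 16]), (array([254.47058824, 232.56862745]), 51, [251, 229, 8, 8]), (array([276.47058824, 237.23529412]), 17, [276, 233, 2, 9])]
```

{"api": "move_arm", "payload": {"targets": [[[60,0,-0.05,0,0],[60,0,-0.05,0,0],[60,0,-0.05,0,0],[60,0,0,0,0],[60,0,0,0,0]]]}}

```text
time: 18.82
tool_pos: [0.5692, 0.1459, 0.1695]
tool_rot: [0.0, 0.997, -0.072, -0.0]
contact_force: [-0.6, 0.1, -0.2]
gripper_width: 0.601
grasp_force: 0.0
```

{"api": "move_arm", "payload": {"targets": [[[60,0,0,0,0],[60,0,0,0,0],[60,0,0,0,0]]]}}

```text
time: 19.07
tool_pos: [0.5692, 0.1438, 0.1696]
tool_rot: [0.0, 0.997, -0.074, -0.0]
contact_force: [0.3, -0.1, -0.1]
gripper_width: 0.6
grasp_force: 0.0
```

```bash
python3 - <<'E'
from h import *; import pickle
c=cal("wrist"); a=grab_frame("wrist"); pickle.dump((c,a),open("v2.pkl","wb")); H=holes(c,a); print(H)
c1,a1=pickle.load(open("v1.pkl","rb")); H1=holes(c1,a1)
Pm=lambda q:np.array([[q[0],0,q[1]],[0,q[0],q[2]],[0,0,1]])@np.c_[q[3],q[4]]
th=np.radians(-8.4); ex=np.array([np.cos(th),np.sin(th)]); ey=np.array([-ex[1],ex[0]]); O=np.array([.5638,.0557])
for h1,h2 in zip(H1,H):
    X=cv2.triangulatePoints(Pm(c1),Pm(c),h1[0],h2[0]).ravel(); X=X[:3]/X[3]; print((X*1000).round(1),((X[:2]-O)@ex*1000).round(1),((X[:2]-O)@ey*1000).round(1))
E
```

```text
[]
```

```bash
python3 - <<'E'
from h import *; import pickle
c,a=pickle.load(open("v2.pkl","rb")); c1,a1=pickle.load(open("v1.pkl","rb")); H1=holes(c1,a1)[:3]
g=cv2.cvtColor(a,cv2.COLOR_RGB2GRAY); Pm=lambda q:np.array([[q[0],0,q[1]],[0,q[0],q[2]],[0,0,1]])@np.c_[q[3],q[4]]
th=np.radians(-8.4); ex=np.array([np.cos(th),np.sin(th)]); ey=np.array([-ex[1],ex[0]]); O=np.array([.5638,.0557])
for h,r in zip(H1,(8,13,8)):
    X=ray(c1,*h[0],.062); u,v=proj(c,X); print("pred",u.round(1),v.round(1))
    u0,v0=int(u)-r,int(v)-r; w=g[max(v0,0):v0+2*r+1,u0:u0+2*r+1]
    t=(int(w.min())+np.median(w))/2; n,l,st,ce=cv2.connectedComponentsWithStats((w<t).astype(np.uint8))
    for i in range(1,n):
        if st[i,4]>15:
            p=ce[i]+[u0,max(v0,0)]; X=cv2.triangulatePoints(Pm(c1),Pm(c),h[0],p).ravel(); X=X[:3]/X[3]
            print(w.min(),np.median(w),p.round(1),st[i].tolist(),(X*1000).round(1),((X[:2]-O)@ex*1000).round(1),((X[:2]-O)@ey*1000).round(1))
E
```

```text
pred 377.0 178.1
35 243.0 [379.  177.9] [6, 4, 9, 9, 66] [570.8  52.   65.7] 7.5 -2.6
pred 373.2 206.3
55 242.0 [374.7 206.1] [6, 5, 18, 17, 216] [549.3  55.8  64.9] -14.3 -2.0
pred 369.6 232.9
48 253.0 [370.4 232.9] [6, 5, 8, 9, 55] [527.6  59.6  63.5] -36.4 -1.4
```

```bash
python3 - <<'E'
from h import *; import pickle
c,a=pickle.load(open("v2.pkl","rb")); c1,a1=pickle.load(open("v1.pkl","rb"))
g=cv2.cvtColor(a,cv2.COLOR_RGB2GRAY); g1=cv2.cvtColor(a1,cv2.COLOR_RGB2GRAY)
Pm=lambda q:np.array([[q[0],0,q[1]],[0,q[0],q[2]],[0,0,1]])@np.c_[q[3],q[4]]
th=np.radians(-8.4); ex=np.array([np.cos(th),np.sin(th)]); ey=np.array([-ex[1],ex[0]]); O=np.array([.5638,.0557])
def cen(g,u,v,r):
    u0,v0=int(round(u))-r,int(round(v))-r; w=g[v0:v0+2*r+1,u0:u0+2*r+1]
    if w.size<9: return None,0
    t=(int(w.min())+int(w.max()))/2.5; n,l,st,ce=cv2.connectedComponentsWithStats((w<t).astype(np.uint8))
    i=min(range(1,n),key=lambda i:np.hypot(*(ce[i]-r))); return ce[i]+[u0,v0],int(st[i,4])
for n,u,v,z in(("railLf",103,222,.021),("railLn",103,341,.021),("clampLf",73,145,.016),("clampLn",84,441,.016),("railRf",275,222,.021),("railRn",273,341,.021),("clampRf",302,145,.016),("clampRn",292,441,.016),("plateLn",79,475,.009),("plateLf",64,5,.009),("plateRn",296,475,.009),("plateRf",312,5,.009)):
    p1,s1=cen(g1,u/3+190,v/3+80,4); p2,s2=cen(g,*proj(c,ray(c1,*p1,z)),4)
    if p2 is None: continue
    X=cv2.triangulatePoints(Pm(c1),Pm(c),p1,p2).ravel(); X=X[:3]/X[3]
    print(n,p1.round(1),s1,p2.round(1),s2,"z",(X[2]*1000).round(1),((X[:2]-O)@ex*1000).round(1),((X[:2]-O)@ey*1000).round(1))
E
```

```text
railLf [223.2 154.8] 6 [326.8 155.8] 35 z 18.8 16.1 25.4
railLn [224.2 193.4] 5 [326.5 194. ] 6 z 24.3 -16.6 24.8
clampLf [214.1 128.2] 18 [319.8 129.2] 20 z 18.0 38.6 32.5
clampLn [217.5 227.9] 15 [314.2 228.2] 11 z 17.4 -51.6 32.6
railRf [281.5 154.5] 8 [386.1 153. ] 42 z 21.8 18.0 -24.3Traceback (most recent call last):
  File "<stdin>", line 12, in <module>
  File "<stdin>", line 10, in cen
ValueError: min() iterable argument is empty
```

The clamp bolts triangulate flat (18.0 and 17.4 mm), so the block really is tilted about 0.05 rad with its front end up. That's close to the limit. I'll press its front top down gently with closed fingertips.

{"api": "move_arm", "payload": {"targets": [[[0,0.005,0.05,0,0],[0,0.005,0.05,0,0],[0,0.0043,0.05,0,0],[0,0,0,0,0],[0,0,0,0,0]]]}}

```text
time: 19.53
tool_pos: [0.5645, 0.0527, 0.1698]
tool_rot: [-0.0, 0.997, -0.075, 0.0]
contact_force: [-1.3, -0.1, -0.8]
gripper_width: -0.002
grasp_force: 0.0
```

{"api": "move_arm", "payload": {"targets": [[[0,0,0,0.05,0],[0,0,0,0.04,0],[0,0,0,0.025,0],[0,0,0,0,0],[0,0,0,0,0]]]}}

```text
time: 19.95
tool_pos: [0.5639, 0.0551, 0.0999]
tool_rot: [-0.0, 0.997, -0.073, -0.001]
contact_force: [0.2, -0.6, -0.3]
gripper_width: 0.003
grasp_force: 0.0
```

{"api": "move_arm", "payload": {"targets": [[[0,0,0,0.002,0],[0,0,0,0.002,0],[0,0,0,0,0],[0,0,0,0,0]]]}}

```text
time: 20.28
tool_pos: [0.5653, 0.0545, 0.0995]
tool_rot: [-0.0, 0.997, -0.073, 0.001]
contact_force: [-0.8, 0.1, -0.1]
gripper_width: 0.001
grasp_force: 0.0
```

{"api": "move_arm", "payload": {"targets": [[[0,0,0,0.004,0],[0,0,0,0.004,0],[0,0,0,0.002,0],[0,0,0,0,0],[0,0,0,0,0]]]}}

```text
time: 20.7
tool_pos: [0.5644, 0.0545, 0.092]
tool_rot: [-0.0, 0.997, -0.073, -0.0]
contact_force: [1.0, 0.1, -1.0]
gripper_width: 0.002
grasp_force: 0.0
```

{"api": "move_arm", "payload": {"targets": [[[0,0,0,0.002,0],[0,0,0,0,0],[0,0,0,0.002,0],[0,0,0,0,0],[0,0,0,0,0]]]}}

```text
time: 21.12
tool_pos: [0.5646, 0.0544, 0.0899]
tool_rot: [-0.0, 0.997, -0.073, -0.0]
contact_force: [0.8, -0.6, 0.5]
gripper_width: -0.001
grasp_force: 0.0
```

{"api": "move_arm", "payload": {"targets": [[[0,0,0,0.002,0],[0,0,0,0,0],[0,0,0,0,0]]]}}

```text
time: 21.37
tool_pos: [0.5649, 0.0545, 0.089]
tool_rot: [-0.0, 0.997, -0.073, 0.0]
contact_force: [0.2, 0.6, 1.5]
gripper_width: 0.003
grasp_force: 0.5
```

{"api": "move_arm", "payload": {"targets": [[[0,0,0,0.0017,0],[0,0,0,0,0],[0,0,0,0,0]]]}}

```text
time: 21.62
tool_pos: [0.5652, 0.0544, 0.0882]
tool_rot: [-0.0, 0.997, -0.073, 0.001]
contact_force: [1.9, -0.5, 2.1]
gripper_width: 0.001
grasp_force: 1.1
```

{"api": "move_arm", "payload": {"targets": [[[0,0,0,0.0017,0],[0,0,0,0,0],[0,0,0,0,0]]]}}

```text
time: 21.87
tool_pos: [0.5655, 0.0544, 0.0874]
tool_rot: [-0.0, 0.997, -0.073, 0.001]
contact_force: [2.9, 1.5, 3.8]
gripper_width: 0.001
grasp_force: 1.8
```

{"api": "move_arm", "payload": {"targets": [[[0,0,0,0.001,0],[0,0,0,0,0],[0,0,0,0,0]]]}}

```text
time: 22.12
tool_pos: [0.5657, 0.0544, 0.0871]
tool_rot: [-0.0, 0.997, -0.073, 0.001]
contact_force: [2.6, 1.5, 5.6]
gripper_width: 0.0
grasp_force: 2.6
```

{"api": "move_arm", "payload": {"targets": [[[0,0,0,0.0015,0],[0,0,0,0,0],[0,0,0,0,0]]]}}

```text
time: 22.37
tool_pos: [0.5658, 0.0544, 0.087]
tool_rot: [-0.0, 0.997, -0.073, 0.001]
contact_force: [0.7, 0.4, 8.5]
gripper_width: 0.001
grasp_force: 4.6
```

{"api": "move_arm", "payload": {"targets": [[[0,0,0,0.0015,0],[0,0,0,0,0],[0,0,0,0,0]]]}}

```text
time: 22.62
tool_pos: [0.5659, 0.0544, 0.087]
tool_rot: [0.0, 0.997, -0.073, 0.001]
contact_force: [-1.3, -0.5, 13.5]
gripper_width: -0.003
grasp_force: 7.0
```

{"api": "move_arm", "payload": {"targets": [[[0,0,0,0.0015,0],[0,0,0,0,0],[0,0,0,0,0]]]}}

```text
time: 22.87
tool_pos: [0.5659, 0.0545, 0.087]
tool_rot: [0.0, 0.997, -0.073, 0.001]
contact_force: [-5.0, 0.4, 18.6]
gripper_width: 0.002
grasp_force: 9.3
```

It's hard at 0.087, so the top is at 0.062 and the block is flat. Lifting straight off and re-checking the tilt.

{"api": "move_arm", "payload": {"targets": [[[0,0,0,-0.005,0],[0,0,0,-0.005,0],[0,0,0,-0.03,0],[0,0,0,-0.05,0],[0,0,0,-0.055,0]]]}}

```text
time: 23.28
tool_pos: [0.5615, 0.0545, 0.1673]
tool_rot: [0.0, 0.997, -0.073, -0.005]
contact_force: [0.6, 0.1, 0.4]
gripper_width: 0.0
grasp_force: 0.0
```

{"api": "move_arm", "payload": {"targets": [[[0,-0.016,0,0,0],[0,0,0,0,0],[0,0,0,0,0],[0,0,0,0,0],[0,0,0,0,0]]]}}

```text
time: 23.7
tool_pos: [0.554, 0.0558, 0.1682]
tool_rot: [0.0, 0.997, -0.073, -0.002]
contact_force: [-0.6, 0.3, -0.3]
gripper_width: 0.0
grasp_force: 0.0
```

```bash
python3 - <<'E'
from h import *; import pickle
c=cal("wrist"); a=grab_frame("wrist"); pickle.dump((c,a),open("v1.pkl","wb")); print(holes(c,a),state()["tool_pos"])
E
```

```text
[(array([255.39655172, 171.39655172]), 58, [252, 168, 8, 8]), (array([254.66666667, 200.30434783]), 207, [247, 193, 16, 16]), (array([276.75, 209.  ]), 24, [276, 199, 2, 18]), (array([254.07453416, 234.72670807]), 161, [250, 224, 9, 21]), (array([274.12121212, 239.90909091]), 66, [269, 232, 9, 13]), (array([235.575, 241.225]), 40, [233, 238, 7, 7])] [0.554184   0.05583055 0.16840829]
```

{"api": "move_arm", "payload": {"targets": [[[0,0,-0.05,0,0],[0,0,-0.05,0,0],[0,0,-0.05,0,0],[0,0,0,0,0],[0,0,0,0,0]]]}}

```text
time: 24.17
tool_pos: [0.5679, 0.1459, 0.1693]
tool_rot: [0.0, 0.997, -0.072, -0.001]
contact_force: [-0.7, 0.3, -0.4]
gripper_width: 0.003
grasp_force: 0.0
```

{"api": "move_arm", "payload": {"targets": [[[0,0,0,0,0],[0,0,0,0,0],[0,0,0,0,0]]]}}

```text
time: 24.42
tool_pos: [0.5681, 0.1439, 0.1701]
tool_rot: [0.0, 0.997, -0.074, -0.0]
contact_force: [0.6, 0.6, 0.1]
gripper_width: -0.001
grasp_force: 0.0
```

```bash
cat > tri.py <<'E'
from h import *; import pickle
c=cal("wrist"); a=grab_frame("wrist"); c1,a1=pickle.load(open("v1.pkl","rb"))
g=cv2.cvtColor(a,cv2.COLOR_RGB2GRAY); g1=cv2.cvtColor(a1,cv2.COLOR_RGB2GRAY)
Pm=lambda q:np.array([[q[0],0,q[1]],[0,q[0],q[2]],[0,0,1]])@np.c_[q[3],q[4]]
th=np.radians(-8.4); ex=np.array([np.cos(th),np.sin(th)]); ey=np.array([-ex[1],ex[0]]); O=np.array([.5638,.0557])
def cen(g,u,v,r):
    u0,v0=int(round(u))-r,int(round(v))-r; w=g[v0:v0+2*r+1,u0:u0+2*r+1]
    t=(int(w.min())+np.median(w))/2; n,l,st,ce=cv2.connectedComponentsWithStats((w<t).astype(np.uint8))
    i=max(range(1,n),key=lambda i:st[i,4]); return ce[i]+[u0,v0],st[i].tolist()
for x,y,z,r in((7,-2.3,.062,7),(-14,-2,.062,11),(-36,-1.5,.062,7),(38.6,32.5,.017,4),(-51.6,32.6,.017,4)):
    W=np.r_[O+x/1000*ex+y/1000*ey,z]; p1,s1=cen(g1,*proj(c1,W),r); p2,s2=cen(g,*proj(c,ray(c1,*p1,z)),r)
    X=cv2.triangulatePoints(Pm(c1),Pm(c),p1,p2).ravel(); X=X[:3]/X[3]
    print(p1.round(1),s1[2:],p2.round(1),s2[2:],"z",(X[2]*1000).round(1),((X[:2]-O)@ex*1000).round(1),((X[:2]-O)@ey*1000).round(1))
E
python3 tri.py
```

```text
[255.3 171.5] [9, 8, 61] [377.1 172.7] [10, 9, 69] z 62.8 9.6 -2.2
[254.7 200.3] [17, 16, 216] [373.8 201.1] [17, 17, 221] z 63.5 -12.1 -1.7
[254.  231.9] [7, 10, 60] [370.1 228.8] [9, 7, 52] z 63.8 -35.8 -1.2
[213.9 126.1] [5, 5, 22] [319.8 127.6] [5, 4, 16] z 17.7 38.6 32.4
[217.3 225.9] [4, 5, 13] [314.3 226.8] [4, 4, 12] z 17.6 -51.4 32.4
```

The block is now flat: hole heights agree to under 1 mm, the centre is at x≈-12 and y≈-1.7 mm, and it stayed put through both views. Handing in.

```bash
python3 -c "
from plant import job; print(job.job_done())"
```

```text
the job is handed in; nothing more can be done
None
```

I handed the job in at about 24 s: the long block is flat on the nest's bed behind the stop, which should hold the pin in by 6–10 mm (not measured), the short block was left alone, and the only limit broken was viewing 12 pictures instead of 10.

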